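# Loading three bird feeders with seed cakes

### The arm

A 6-joint arm with a two-finger parallel gripper is mounted at the origin on the work surface. World frame = base frame: x ahead of the robot, y to its left, z up, the work surface at z = 0. Lengths are in m, angles in rad, forces in N, time in s.
With the tool pointing down it reaches from about 0.275 to 1 m from the base axis. Payload 8.4 kg.
Tool frame: the origin (TCP) lies on the centre line of the jaws, within the pads' length; the fingertips stand 17 mm ahead of it and the grasp point (between the pads) lies 2 mm behind it (bot.tcp_to_tips is the y of the fingertips in the tool frame, in m); y points along the fingers, z is the direction in which the jaws open and shut, and the axes are right-handed (so a half turn about y gives the same grasp; the last joint's range is limited). The gripper opens to 85 mm and grips with 20 to 120 N. Pads are 22 mm wide; open, the fingers measure 114 mm over their backs; the gripper's body (76 mm by 85 mm) begins 54 mm behind the grasp point. The pads swing forward as they close: fully open they stand 13 mm farther back than shut.
Start: joints at [1.337, 0.353, 1.633, -0, 1.155, -0.002], TCP at [0.144, 0.608, 0.248] pointing down, gripper open.
Joint ranges: [-2.63, 2.63], [-0.92, 2.1], [0.06, 2.66], [-1.3, 4.44], [0, 2.69], [-3.02, 3.02]. Speed limits (rad/s): [2.22, 2.22, 2.79, 3.14, 3.14, 3.14].

### API

Orientations are given as a unit quaternion [x, y, z, w].
In Python, from workcell import bot, hand, kinematics, get_obs, vision, hand_in gives the robot as it stands. The module is installed in compiled form; this text tells all that it offers. Calls block until the motion is done:
- bot.reach(position, orientation): joint-space move of the TCP to a pose.
- bot.servo_line(position, ori=None, velocity=0.15): straight line of the TCP; ori=None keeps the orientation; velocity is the mean speed in m/s.
- bot.goto_joints(angles): joint-space move.
- hand.move_gripper(opening, strength=None): finger opening in m; strength is the grip in N (None keeps the last); returns when the fingers have stopped.
- bot.dwell(seconds).
- kinematics.solve_ik(position, orientation): joint angles nearest the present ones, or None.
- get_obs(): the state.
- vision.read_camera(name): name is "scene" or "top" or "wrist"; returns a dict with "frame" (420x560x3 uint8, red, green, blue), "intrinsics" (3x3 intrinsics, pixels), "view" (4x4, takes a point from world to camera coordinates). Camera axes: x right, y down, z forward; pixel columns grow to the right and rows downward; lengths in m; the calibration is good to about 2 mm. A picture is of the moment at which its call begins. There is no depth.
A pose or a line that the arm cannot do raises bot.IKError and nothing moves.
- hand_in(): hands the job in, once; it reports no verdict.
The state is a dict: "time_s": time; "joint_pos": joint angles; "joint_vel": joint speeds; "joint_efforts": joint torques, N m; "position": TCP position; "orientation": TCP orientation; "wrist_force": force on the tool from outside, world axes, zero at the start; "ft_torque": the same for the moment, N m; "gripper_width": finger opening in m.
Only numpy, scipy, OpenCV 4.12 (cv2) and the standard library are available. Lean on these libraries where they do the work, as an engineer would, in place of code of your own. Each camera call takes 0.05 s, during which the arm holds its last target.

### The job

Load the three wooden bird feeders: lay the block cake in the short wide feeder and the long loaf cake in the long narrow one, each flat, lengthwise and centred between the end boards without hanging over the open sides. Thread ring cakes onto the spindle feeder until the top of the stack meets the foot of the brass thread, which stays free for the hanger nut, and leave the ring cake that is left over lying flat on the table clear of the feeders. The cakes break if dropped, so set each one down, and leave the pine cone and the spool of twine standing where they are.

Things in the scene. Friction and masses are not known exactly. Their poses are not given: they have to be found in the camera images.
- ring_a_c (a point): A hard-baked ring-shaped seed cake, light brown, outer diameter 62 mm, hole 32 mm, 22 mm thick, lying flat on the table, loose, about 50 g; point at its centre, half-way up, z up. The three ring cakes are alike: use any two. Grip it across its whole 62 mm diameter: a finger in the hole would meet the spindle.
- ring_b_c (a point): A second hard-baked ring-shaped seed cake, light brown, outer diameter 62 mm, hole 32 mm, 22 mm thick, lying flat on the table, loose, about 50 g; point at its centre, half-way up, z up. The three ring cakes are alike: use any two. Grip it across its whole 62 mm diameter: a finger in the hole would meet the spindle.
- ring_c_c (a point): A third hard-baked ring-shaped seed cake, light brown, outer diameter 62 mm, hole 32 mm, 22 mm thick, lying flat on the table, loose, about 50 g; point at its centre, half-way up, z up. The three ring cakes are alike: use any two. Grip it across its whole 62 mm diameter: a finger in the hole would meet the spindle.
- block_c (a point): The block cake: hard-baked rectangular seed cake, 70 mm long (its x) by 56 mm wide (its y) by 36 mm high, loose, 0.09 to 0.18 kg, lying flat; point at its centre, half-way up (18 mm above its underside). Grip it across its 56 mm width.
- log_c (a point): The loaf cake: hard-baked long narrow seed cake with a rounded top, 110 mm long (its x) by 40 mm wide (its y) by 38 mm high; its sides are flat and upright for the lower 24 mm. Loose, 0.1 to 0.2 kg, lying flat; point at its centre, half-way up (19 mm above its underside). Grip it across its 40 mm width.
- spindle: The spindle feeder, fixed: a round rimless wooden plate 110 mm across, 14 mm thick, with an upright spindle 10 mm in diameter in its middle: plain steel from the plate up to 58 mm above the table, then brass thread up to its top at 68 mm. The thread's foot, 44 mm above the plate, is the fill mark (two ring cakes high). Origin at the middle of its underside, on the spindle's axis; z up.
- block_feeder: The short wide feeder, fixed: a wooden floor board 80 mm wide (its y), top 12 mm above the table, between two upright end boards 90 mm apart (along its x), each 10 mm thick and 45 mm high (wire eye to 59 mm). Both long sides are open, without lips: fingers can come down there. Origin at the middle of its underside, on the table; x from end board to end board, z up. Either way round is alike.
- log_feeder: The long narrow feeder, fixed: a wooden floor board 64 mm wide (its y), top 12 mm above the table, between two upright end boards 130 mm apart (along its x), each 10 mm thick and 45 mm high (wire eye to 59 mm). Both long sides are open, without lips. Origin at the middle of its underside, on the table; x from end board to end board, z up. Either way round is alike.
- pine_cone: A brown pine cone standing upright between the feeders, about 45 mm across and 52 mm high, loose; origin at the middle of its underside. A bystander.
- spool: A wooden spool of twine standing upright between the feeders, 40 mm across and 35 mm high, loose; origin at the middle of its underside. A bystander.
Mind the look-alikes: they are no part of the job. Leave any blue, green or red look-alike of the part that bears block_c alone.

How it is judged:
At the end, for the whole second after the job is handed in: Two ring cakes flat on the spindle (14 mm of its axis, 4 mm of height), top at the thread's foot; the third flat on the table, 87 mm or more from the spindle; block and loaf flat in their feeders, within 12 mm of the middle and 0.25 rad of its length, height 4 mm; all at rest (((horizontal distance between each of ring_a_c, ring_b_c and spindle below 0.014 m and z of ring_a_c in the frame of spindle between 0.021 and 0.029 m and angle between each of ring_a_c, ring_b_c, ring_c_c's own z axis and vertical below 0.15 rad and z of ring_b_c in the frame of spindle between 0.043 and 0.051 m and horizontal distance between ring_c_c and spindle above 0.087 m and height (world z) of ring_c_c below 0.015 m) or (horizontal distance between each of ring_a_c, ring_c_c and spindle below 0.014 m and z of ring_a_c in the frame of spindle between 0.021 and 0.029 m and angle between each of ring_a_c, ring_c_c, ring_b_c's own z axis and vertical below 0.15 rad and z of ring_c_c in the frame of spindle between 0.043 and 0.051 m and horizontal distance between ring_b_c and spindle above 0.087 m and height (world z) of ring_b_c below 0.015 m) or (horizontal distance between each of ring_b_c, ring_a_c and spindle below 0.014 m and z of ring_b_c in the frame of spindle between 0.021 and 0.029 m and angle between each of ring_b_c, ring_a_c, ring_c_c's own z axis and vertical below 0.15 rad and z of ring_a_c in the frame of spindle between 0.043 and 0.051 m and horizontal distance between ring_c_c and spindle above 0.087 m and height (world z) of ring_c_c below 0.015 m) or (horizontal distance between each of ring_b_c, ring_c_c and spindle below 0.014 m and z of ring_b_c in the frame of spindle between 0.021 and 0.029 m and angle between each of ring_b_c, ring_c_c, ring_a_c's own z axis and vertical below 0.15 rad and z of ring_c_c in the frame of spindle between 0.043 and 0.051 m and horizontal distance between ring_a_c and spindle above 0.087 m and height (world z) of ring_a_c below 0.015 m) or (horizontal distance between each of ring_c_c, ring_a_c and spindle below 0.014 m and z of ring_c_c in the frame of spindle between 0.021 and 0.029 m and angle between each of ring_c_c, ring_a_c, ring_b_c's own z axis and vertical below 0.15 rad and z of ring_a_c in the frame of spindle between 0.043 and 0.051 m and horizontal distance between ring_b_c and spindle above 0.087 m and height (world z) of ring_b_c below 0.015 m) or (horizontal distance between each of ring_c_c, ring_b_c and spindle below 0.014 m and z of ring_c_c in the frame of spindle between 0.021 and 0.029 m and angle between each of ring_c_c, ring_b_c, ring_a_c's own z axis and vertical below 0.15 rad and z of ring_b_c in the frame of spindle between 0.043 and 0.051 m and horizontal distance between ring_a_c and spindle above 0.087 m and height (world z) of ring_a_c below 0.015 m)) and x of block_c in the frame of block_feeder between -0.012 and 0.012 m and y of block_c in the frame of block_feeder between -0.012 and 0.012 m and z of block_c in the frame of block_feeder between 0.026 and 0.034 m and angle between the x axis of block_c and the x axis of block_feeder, either way round below 0.25 rad and angle between each of block_c, log_c's own z axis and vertical below 0.12 rad and x of log_c in the frame of log_feeder between -0.012 and 0.012 m and y of log_c in the frame of log_feeder between -0.012 and 0.012 m and z of log_c in the frame of log_feeder between 0.027 and 0.035 m and angle between the x axis of log_c and the x axis of log_feeder, either way round below 0.25 rad and linear speed of each of ring_a, ring_b, ring_c, block, log below 0.02 m/s and angular speed of each of ring_a, ring_b, ring_c, block, log below 0.2 rad/s); the robot touches nothing.
It fails at once if the pine cone or the spool of twine was shifted by more than 30 mm or knocked over (distance of any of pine_cone, spool from where it was at the start of the episode above 0.03 m or angle between any of pine_cone, spool's own z axis and vertical above 0.7 rad).
It fails at once if a cake was dropped (it fell freely by more than about 25 mm) ((linear speed of ring_a above 0.7 m/s and contact force between ring_a and the fingers below 0.05 N) or (linear speed of ring_b above 0.7 m/s and contact force between ring_b and the fingers below 0.05 N) or (linear speed of ring_c above 0.7 m/s and contact force between ring_c and the fingers below 0.05 N) or (linear speed of block above 0.7 m/s and contact force between block and the fingers below 0.05 N) or (linear speed of log above 0.7 m/s and contact force between log and the fingers below 0.05 N)).
It also fails if it takes over 102 s, if anything falls off the work surface, if the arm or the gripper's body presses on something with over 40 N, if the wrist force passes 120 N, or if a joint passes its speed limit or range.

## Working session

There is one attempt and no reset: what is moved stays moved. The work goes in short steps, each a Python script; the robot and the scene stay as the last script left them, time stands still between calls to the robot, and variables do not carry over. Pictures are saved under pics/ and viewed, and the job is handed in when it is done.

```bash
ls; mkdir -p pics
python3 - <<'E'
from workcell import bot, hand, get_obs, vision
import cv2,numpy as np
for n in ["scene","top","wrist"]:
    r=vision.read_camera(n); cv2.imwrite(f"pics/{n}0.png",cv2.cvtColor(r["frame"],cv2.COLOR_RGB2BGR))
    print(n,np.round(r["intrinsics"],1).tolist(),np.round(r["view"],4).tolist())
o=get_obs();print(o["time_s"],o["position"],o["orientation"],o["gripper_width"],bot.tcp_to_tips)
E
```

```text
pics
scene [[456.6, 0.0, 271.8], [0.0, 456.6, 214.6], [0.0, 0.0, 1.0]] [[0.643, 0.7658, -0.0149, -0.3035], [0.5758, -0.4961, -0.6499, -0.226], [-0.5051, 0.4093, -0.7599, 1.3671], [0.0, 0.0, 0.0, 1.0]]
top [[517.4, 0.0, 284.9], [0.0, 517.4, 214.3], [0.0, 0.0, 1.0]] [[0.0296, -0.9992, 0.0268, -0.0321], [-0.9833, -0.0339, -0.179, 0.4841], [0.1798, -0.0211, -0.9835, 1.1675], [0.0, 0.0, 0.0, 1.0]]
wrist [[305.0, 0.0, 281.5], [0.0, 305.0, 208.9], [0.0, 0.0, 1.0]] [[0.229, 0.9734, -0.0016, -0.6245], [0.9379, -0.2202, 0.2682, -0.0353], [0.2607, -0.0629, -0.9634, 0.3777], [0.0, 0.0, 0.0, 1.0]]
0.15 [0.14351294 0.60794701 0.24771786] [ 0.70274496 -0.08181699  0.08173529 -0.70197924] 0.08535166232307628 0.017
```

View pics/scene0.png

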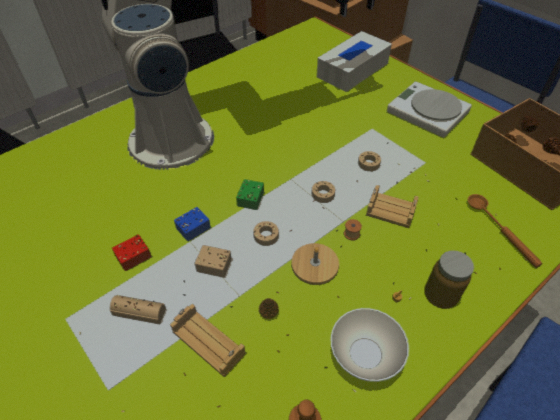

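View pics/top0.png

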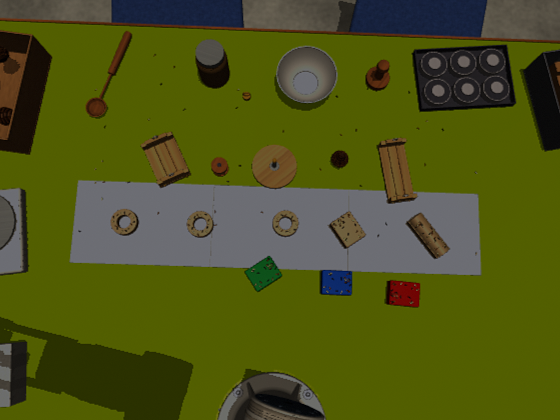

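View pics/wrist0.png

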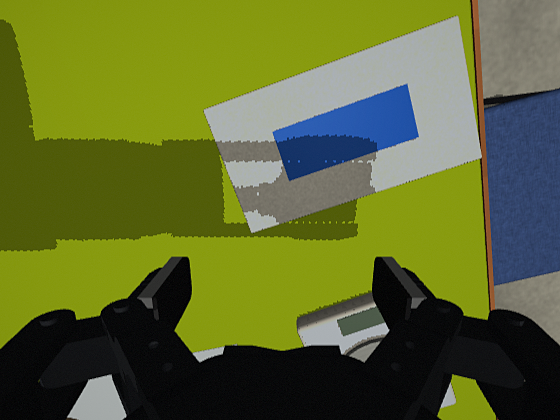

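The only tan block is at top (347,229) and scene (213,260). The green, blue and red blocks at top (263,273), (337,282) and (404,293) are the look-alikes. I'll enlarge to measure.

Run:
```python
import cv2
def crop(src,x0,y0,w,h,s,out):
    im=cv2.imread(f"pics/{src}.png")[y0:y0+h,x0:x0+w]
    im=cv2.resize(im,None,fx=s,fy=s,interpolation=cv2.INTER_CUBIC)
    im=cv2.convertScaleAbs(im,alpha=1.6 if 'top' in src else 1)
    for i in range(0,w,10):
        if (x0+i)%20==0:
            cv2.line(im,(i*s,0),(i*s,6),(0,0,255),1);cv2.putText(im,str(x0+i),(i*s,16),0,.35,(255,255,255),1)
    for i in range(0,h,10):
        if (y0+i)%20==0:
            cv2.line(im,(0,i*s),(6,i*s),(0,0,255),1);cv2.putText(im,str(y0+i),(8,i*s+4),0,.35,(255,255,255),1)
    cv2.imwrite(f"pics/{out}.png",im)
crop("top0",300,120,160,150,5,"t_right".replace("t_","ct_"))
crop("top0",100,120,200,150,4,"ct_left")
crop("scene0",90,180,190,150,4,"cs_left") if 0 else crop("scene0",100,230,160,140,5,"cs_left")
crop("scene0",230,140,200,150,4,"cs_right")
```

```text
(no output)
```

View pics/ct_right.png

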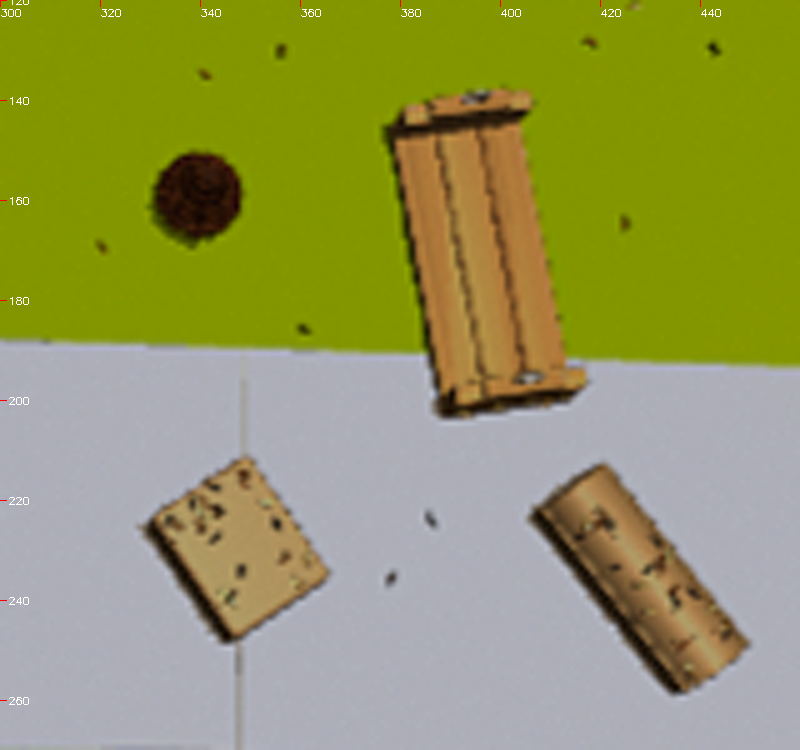

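View pics/ct_left.png

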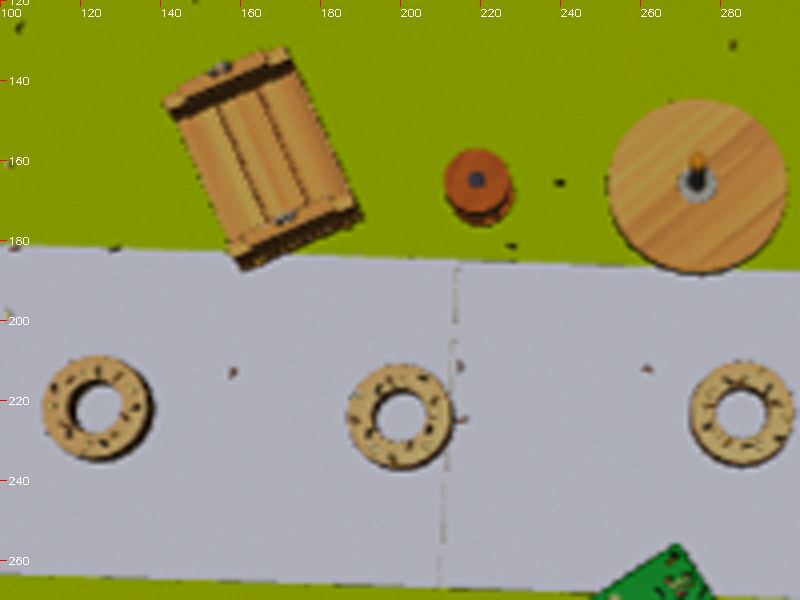

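View pics/cs_left.png

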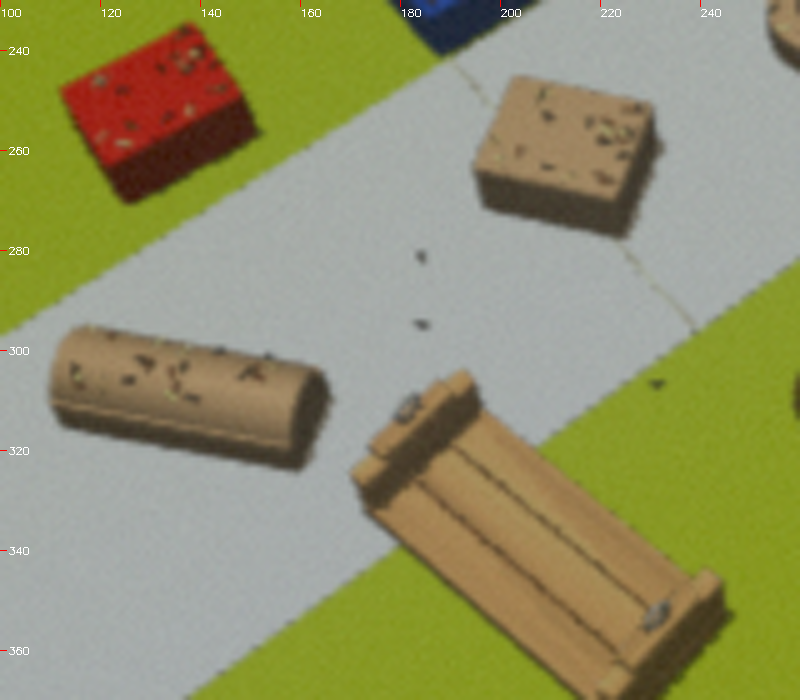

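View pics/cs_right.png

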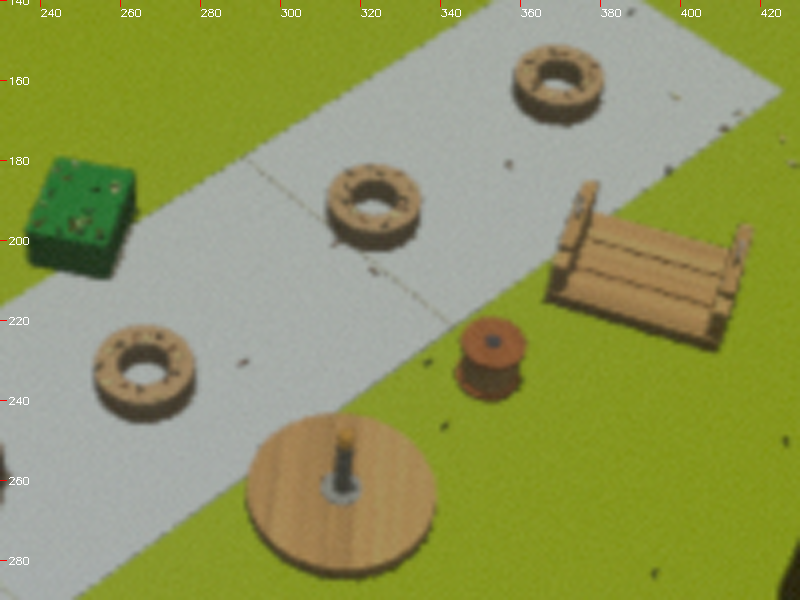

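```bash
cat > h.py <<'E'
import numpy as np, cv2
T_K=None
def P(r): return np.array(r["intrinsics"])@np.array(r["view"])[:3]
def tri(P1,p1,P2,p2):
    X=cv2.triangulatePoints(P1,P2,np.array(p1,float).reshape(2,1),np.array(p2,float).reshape(2,1)); return (X[:3]/X[3])[:,0]
def plane(P,p,z):
    A=np.c_[P[:,0],P[:,1],P[:,2]*z+P[:,3]]; w=np.linalg.inv(A)@np.array([p[0],p[1],1.]); return w[:2]/w[2]
def proj(P,X):
    w=P@np.append(X,1); return w[:2]/w[2]
E
python3 - <<'E'
from h import *
from workcell import vision
t=vision.read_camera("top"); s=vision.read_camera("scene")
Pt,Ps=P(t),P(s); np.savez("cams.npz",Pt=Pt,Ps=Ps)
pts=dict(b1=((349.4,211.6),(230.4,250.4)),b2=((366,234.6),(202.4,245)),b3=((347.6,247.2),(195,263.4)),b4=((330,225),(223,270)),
le1=((395,139.4),(231,353)),le2=((406,195.6),(181.6,311.6)),be1=((155.5,137),(415.5,200)),be2=((171.5,174.2),(374.5,192.5)),
sptop=((274.2,160),(316.5,248.7)),spbase=((274.2,166.5),(315.2,262.5)),r1=((285.7,223),(266.2,230.5)),r2=((200.2,223.7),(323.5,190)),r3=((124.2,221.7),(369.5,159.5)))
for k,(a,b) in pts.items():
    X=tri(Pt,a,Ps,b); print(k,np.round(X*1000,1))
# assumptions by plane
for k,z in [("r1",.022),("r2",.022),("r3",.022),("b1",.036),("b2",.036),("b3",.036),("b4",.036)]:
    print(k,np.round(plane(Pt,pts[k][0],z)*1000,1),np.round(plane(Ps,pts[k][1],z)*1000,1))
# log ends outline in top
for p in [(406,222.5),(421,212.8),(449.6,249),(436,258.5)]: print("log",np.round(plane(Pt,p,.02)*1000,1))
print("spool",plane(Pt,(219.2,165.5),.035),"cone",plane(Pt,(339.5,159),.03))
E
```

```text
b1 [ 494.5 -152.7   85.3]
b2 [ 442.6 -190.5   85.6]
b3 [ 416.2 -181.   -19.3]
b4 [ 470.7 -138.   -27.2]
le1 [ 675.9 -274.3   52.7]
le2 [ 538.8 -298.8   52.4]
be1 [658.  296.   62.3]
be2 [570.8 253.3  49.6]
sptop [610.   13.6  65.4]
spbase [609.6  13.5  11.1]
r1 [469.  -18.   21.7]
r2 [460.8 184.3  18.4]
r3 [459.6 363.8  17.2]
r1 [467.9 -19.7] [470.5 -15.9]
r2 [459.3 182.6] [463.9 183.5]
r3 [458.  361.4] [463.4 361.1]
b1 [ 498.  -169.4] [ 470.7 -122.6]
b2 [ 444.3 -208.9] [ 415.7 -162.9]
b3 [ 413.1 -165.8] [ 447.7 -204.9]
b4 [ 464.3 -123.8] [ 503.2 -167.3]
log [ 479.2 -308.1]
log [ 504.2 -344.7]
log [ 418.8 -411.7]
log [ 395.1 -378.6]
spool [0.59964062 0.14380642] cone [ 0.62809363 -0.14525276]
```

```bash
cat >> h.py <<'E'
from scipy.spatial.transform import Rotation as R
def quat(psi):
    """tool y down, z (jaw axis) horizontal at angle psi"""
    z=np.array([np.cos(psi),np.sin(psi),0]);y=np.array([0,0,-1.]);x=np.cross(y,z)
    return R.from_matrix(np.c_[x,y,z]).as_quat()
E
python3 - <<'E'
from h import *
from workcell import bot,get_obs,vision,kinematics
o=get_obs(); print(R.from_quat(o["orientation"]).as_matrix().round(3).tolist())
V=np.array(vision.read_camera("wrist")["view"]); print("cam",-V[:3,:3].T@V[:3,3])
for psi in np.deg2rad([-180,-126,-90,-53,0,37,90,126]):
  for p in [(.45,-.17,.3),(.42,-.25,.3),(.45,.2,.3),(.5,0,.3)]:
    j=kinematics.solve_ik(np.array(p),quat(psi)); print(round(np.rad2deg(psi)),p,None if j is None else np.round(j,2))
E
```

```text
[[0.973, -0.0, 0.23], [-0.23, -0.001, 0.973], [-0.0, -1.0, -0.001]]
cam [0.07764519 0.6240831  0.37260703]
-180 (0.45, -0.17, 0.3) [-0.36  0.07  1.87 -0.    1.2   2.78]
-180 (0.42, -0.25, 0.3) [-0.54  0.09  1.86 -0.    1.2   2.6 ]
-180 (0.45, 0.2, 0.3) [ 0.42  0.09  1.85 -0.    1.2  -2.73]
-180 (0.5, 0, 0.3) None
-126 (0.45, -0.17, 0.3) [-0.36  0.07  1.87 -0.    1.2   1.83]
-126 (0.42, -0.25, 0.3) [-0.54  0.09  1.86 -0.    1.2   1.66]
-126 (0.45, 0.2, 0.3) [ 0.42  0.09  1.85 -0.    1.2   2.61]
-126 (0.5, 0, 0.3) [-0.    0.11  1.83 -0.    1.2   2.2 ]
-90 (0.45, -0.17, 0.3) [-0.36  0.07  1.87 -0.    1.2   1.21]
-90 (0.42, -0.25, 0.3) [-0.54  0.09  1.86 -0.    1.2   1.03]
-90 (0.45, 0.2, 0.3) [ 0.42  0.09  1.85 -0.    1.2   1.99]
-90 (0.5, 0, 0.3) [-0.    0.11  1.83 -0.    1.2   1.57]
-53 (0.45, -0.17, 0.3) [-0.36  0.07  1.87 -0.    1.2   0.56]
-53 (0.42, -0.25, 0.3) [-0.54  0.09  1.86 -0.    1.2   0.39]
-53 (0.45, 0.2, 0.3) [ 0.42  0.09  1.85 -0.    1.2   1.34]
-53 (0.5, 0, 0.3) [-0.    0.11  1.83 -0.    1.2   0.92]
0 (0.45, -0.17, 0.3) [-0.36  0.07  1.87 -0.    1.2  -0.36]
0 (0.42, -0
[... 161 characters left out ...]
 (0.45, -0.17, 0.3) [-0.36  0.07  1.87 -0.    1.2  -1.01]
37 (0.42, -0.25, 0.3) [-0.54  0.09  1.86 -0.    1.2  -1.19]
37 (0.45, 0.2, 0.3) [ 0.42  0.09  1.85 -0.    1.2  -0.23]
37 (0.5, 0, 0.3) [-0.    0.11  1.83 -0.    1.2  -0.65]
90 (0.45, -0.17, 0.3) [-0.36  0.07  1.87 -0.    1.2  -1.94]
90 (0.42, -0.25, 0.3) [-0.54  0.09  1.86 -0.    1.2  -2.11]
90 (0.45, 0.2, 0.3) [ 0.42  0.09  1.85 -0.    1.2  -1.16]
90 (0.5, 0, 0.3) [-0.    0.11  1.83 -0.    1.2  -1.57]
126 (0.45, -0.17, 0.3) [-0.36  0.07  1.87 -0.    1.2  -2.56]
126 (0.42, -0.25, 0.3) [-0.54  0.09  1.86 -0.    1.2  -2.74]
126 (0.45, 0.2, 0.3) [ 0.42  0.09  1.85 -0.    1.2  -1.78]
126 (0.5, 0, 0.3) [-0.    0.11  1.83 -0.    1.2  -2.2 ]
```

Run:
```python
from h import *
from workcell import bot,get_obs,vision
for i,y in enumerate([.25,0,-.28]):
    bot.reach(np.array([.45,y,.3]),quat(np.pi/2)); bot.dwell(.2)
    r=vision.read_camera("wrist"); cv2.imwrite(f"pics/w{i+1}.png",cv2.cvtColor(r["frame"],cv2.COLOR_RGB2BGR)); np.save(f"w{i+1}.npy",P(r))
    im=cv2.cvtColor(r["frame"],cv2.COLOR_RGB2BGR)[60:420]
    print(get_obs()["time_s"],get_obs()["position"])
```

```text
2.2833 [0.44976859 0.25052655 0.29987368]
3.5167 [0.45018525 0.00091284 0.29991718]
4.85 [ 0.45037555 -0.27901816  0.30016644]
```

View pics/w1.png

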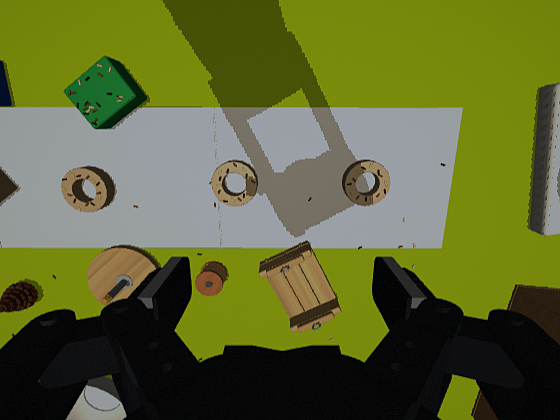

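View pics/w2.png

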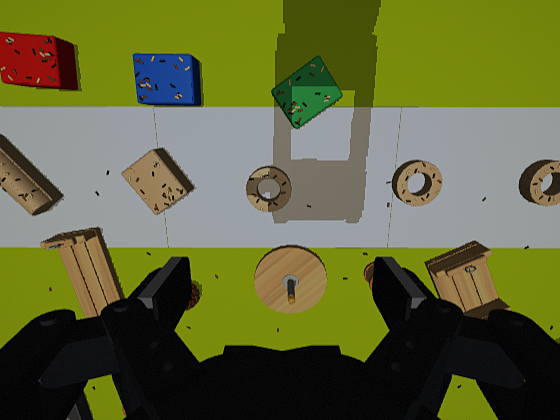

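View pics/w3.png

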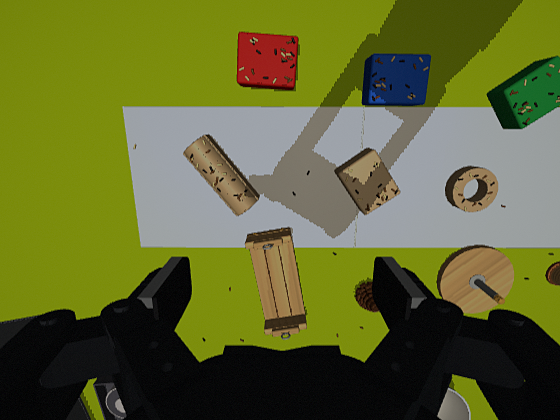

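```bash
cat > crop.py <<'E'
import cv2
def crop(src,x0,y0,w,h,s,out,a=1.0):
    im=cv2.imread(f"pics/{src}.png")[y0:y0+h,x0:x0+w]
    h,w=im.shape[:2]
    im=cv2.convertScaleAbs(cv2.resize(im,None,fx=s,fy=s,interpolation=cv2.INTER_CUBIC),alpha=a)
    for i in range(w):
        if (x0+i)%20==0:
            cv2.line(im,(i*s,0),(i*s,6),(0,0,255),1);cv2.putText(im,str(x0+i),(i*s,16),0,.35,(0,0,255),1)
    for i in range(h):
        if (y0+i)%20==0:
            cv2.line(im,(0,i*s),(6,i*s),(0,0,255),1);cv2.putText(im,str(y0+i),(8,i*s+4),0,.35,(0,0,255),1)
    cv2.imwrite(f"pics/{out}.png",im)
E
python3 -c "
from crop import *
crop('w1',190,140,210,200,3,'cw1',1.3)
crop('w2',0,120,200,200,3,'cw2l',1.3)
crop('w2',230,140,260,180,3,'cw2r',1.3)
crop('w3',170,120,240,225,3,'cw3',1.3)
"
```

```text
(no output)
```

View pics/cw1.png

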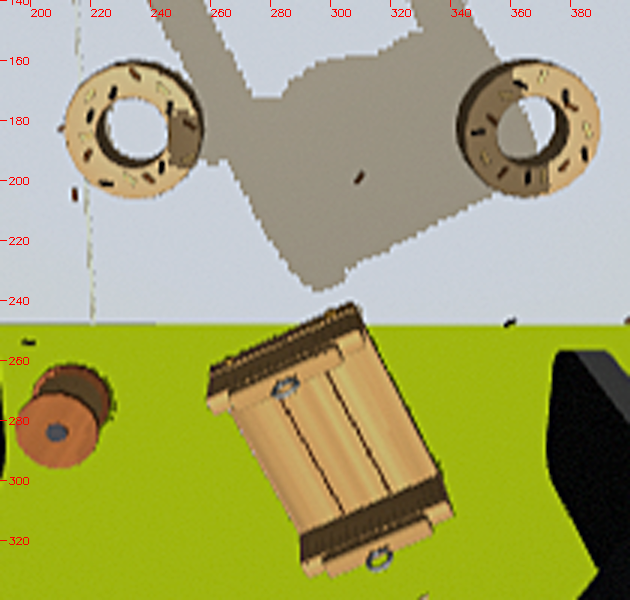

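View pics/cw2l.png

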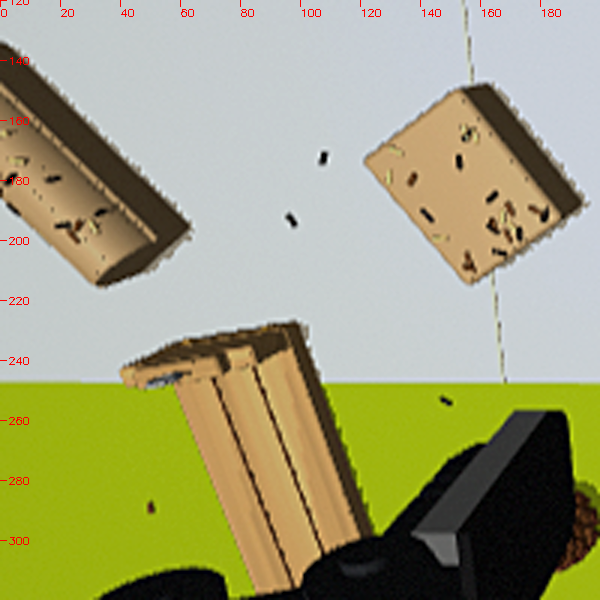

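View pics/cw2r.png

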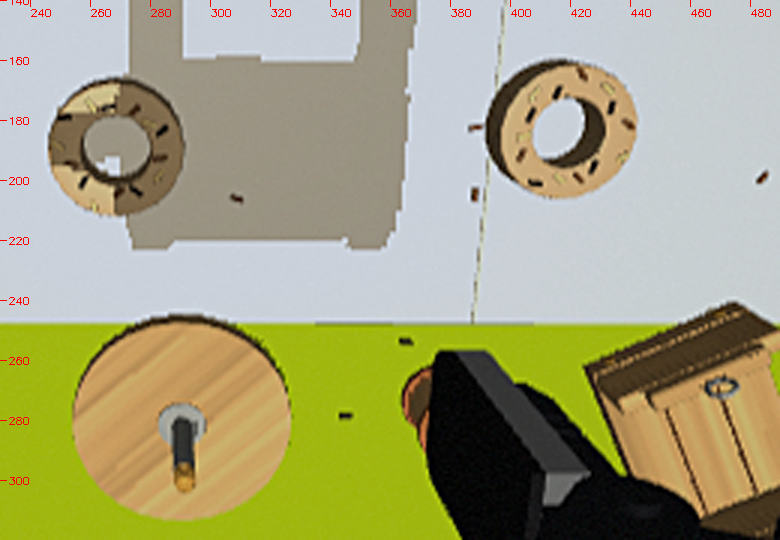

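View pics/cw3.png

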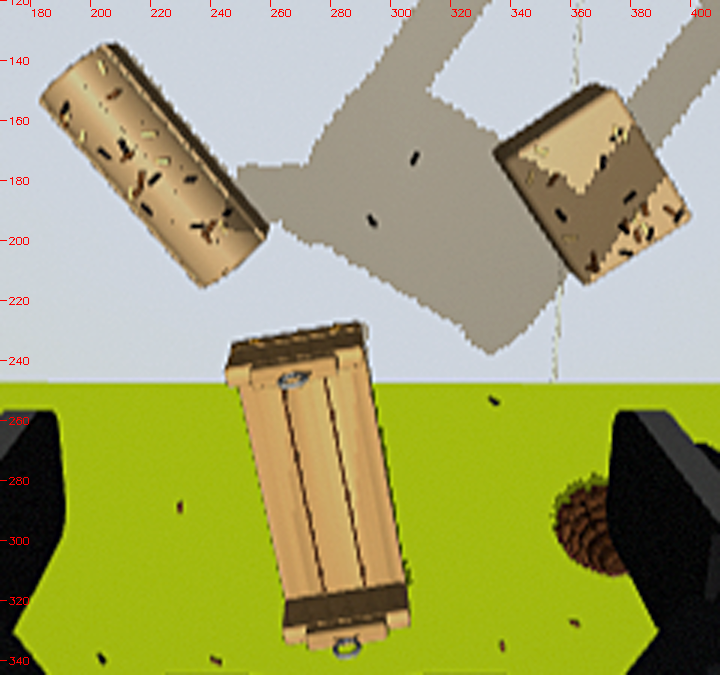

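Run:
```python
from h import *
W={i:np.load(f"w{i}.npy") for i in(1,2,3)}; c=np.load("cams.npz");Pt,Ps=c["Pt"],c["Ps"]
def T(n,obs):
    A=[];
    for p,u in obs:
        A+= [u[0]*p[2]-p[0],u[1]*p[2]-p[1]]
    X=np.linalg.svd(np.array(A)*1.)[2][-1];X=X[:3]/X[3]
    print(n,np.round(X*1000,1),[np.round(np.linalg.norm(proj(p,X)-u),1) for p,u in obs]); return X
T("r2",[(W[1],(234.3,183.3)),(W[2],(419.7,183.3))])
T("r2+top",[(W[1],(234.3,183.3)),(W[2],(419.7,183.3)),(Pt,(200.2,223.7))])
for n,w,u in [("r1",2,(268.7,188.7)),("r2",1,(234.3,183.3)),("r2",2,(419.7,183.3)),("r3",1,(367.3,183))]: print(n,plane(W[w],u,.022).round(4))
T("r1",[(W[2],(268.7,188.7)),(Pt,(285.7,223))])
T("be1",[(W[1],(316.3,326.3)),(Pt,(155.5,137)),(Ps,(415.5,200))])
T("be2w",[(W[1],(285.3,269)),(W[2],(470.3,269))])
T("be2",[(W[1],(285.3,269)),(W[2],(470.3,269)),(Pt,(171.5,174.2))])
for u in [(316.3,326.3),(285.3,269)]: print("be z55",plane(W[1],u,.053))
T("le2w",[(W[3],(267.3,246.7)),(W[2],(56,246.7))])
for u in [(267.3,246.7),(285.7,336)]: print("le z53",plane(W[3],u,.053))
T("le1",[(W[3],(285.7,336)),(Pt,(395,139.4))])
print("sp top",plane(W[2],(291.3,300.3),.068),"base",plane(W[2],(290.7,281.3),.014))
T("sp",[(W[2],(291.3,300.3)),(Pt,(274.2,160)),(Ps,(316.5,248.7))])
b3=[(372.7,150.7),(337.7,172.7),(365,214.7),(400,192)];b2=[(154,150),(121.7,173.3),(157.3,214.7),(186.7,191.7)]
C=[T("b",[(W[3],u),(W[2],v)]) for u,v in zip(b3,b2)]
print("bc",np.mean(C,0)); 
for w,b in((3,b3),(2,b2)):
    q=np.array([plane(W[w],u,.036) for u in b]); print(q.round(4).tolist(),q.mean(0), [np.rad2deg(np.arctan2(*(d[::-1]))) for d in (q[3]-q[0],q[2]-q[1])])
for u in [(183.3,153.3),(205,135),(238.3,215.7),(259.3,197.3)]: print("log",[plane(W[3],u,z).round(4).tolist() for z in(0,.02,.024,.036)])
```

```text
r2 [458.9 187.4  19.8] [np.float64(0.0), np.float64(0.0)]
r2+top [459.3 184.7  20. ] [np.float64(2.0), np.float64(2.0), np.float64(0.8)]
r1 [ 0.4663 -0.0158]
r2 [0.4585 0.1877]
r2 [0.4585 0.1863]
r3 [0.4578 0.3657]
r1 [478.7 -20.5 -41.8] [np.float64(1.4), np.float64(0.3)]
be1 [657.4 297.8  59.2] [np.float64(3.0), np.float64(1.4), np.float64(1.7)]
be2w [570.2 256.2  50. ] [np.float64(0.0), np.float64(0.0)]
be2 [569.6 253.6  51.8] [np.float64(1.9), np.float64(1.0), np.float64(0.6)]
be z55 [0.6577244  0.30051296]
be z55 [0.56874797 0.25617306]
le2w [ 539.6 -297.2   48.8] [np.float64(0.1), np.float64(0.1)]
le z53 [ 0.53766125 -0.29694161]
le z53 [ 0.67501333 -0.27197481]
le1 [ 673.2 -273.8   57.1] [np.float64(1.5), np.float64(0.3)]
sp top [0.60725595 0.01471654] base [0.60910384 0.01550226]
sp [609.8  13.9  64.9] [np.float64(0.8), np.float64(0.5), np.float64(0.6)]
b [ 415.1 -161.9   28.5] [np.float64(0.2), np.float64(0.2)]
b [ 443.9 -205.7   31.4] [np.float64(0.5), np.float64(0.5)]
b [ 500.4 -165.9   30.7] [np.float64(0.1), np.float64(0.1)]
b [ 468.3 -123.    33.1] [np.float64(0.0), np.float64(0.0)]
bc [ 0.45694672 -0.1641123   0.03090607]
[[0.4147, -0.1641], [0.4426, -0.2066], [0.4986, -0.1674], [0.4677, -0.1241]] [ 0.4559206  -0.16555789] [np.float64(37.0428218347767), np.float64(34.99333670781619)]
[[0.4143, -0.1588], [0.4438, -0.2034], [0.499, -0.1637], [0.4677, -0.122]] [ 0.45619336 -0.16195385] [np.float64(34.51958218761102), np.float64(35.70957954804741)]
log [[0.4219, -0.4138], [0.42, -0.4074], [0.4197, -0.4061], [0.4186, -0.4023]]
log [[0.3973, -0.3823], [0.3966, -0.3774], [0.3965, -0.3764], [0.3961, -0.3735]]
log [[0.5114, -0.3413], [0.5053, -0.3383], [0.5041, -0.3377], [0.5005, -0.3359]]
log [[0.4838, -0.3102], [0.479, -0.3088], [0.4781, -0.3085], [0.4752, -0.3076]]
```

Run:
```python
from h import *
from workcell import bot,hand,get_obs,vision
ims=[]
for w in [.085,.062,.04,.0]:
    hand.move_gripper(w,30)
    r=vision.read_camera("wrist"); im=cv2.cvtColor(r["frame"],cv2.COLOR_RGB2BGR)[230:350,150:410]
    print(w,get_obs()["gripper_width"],get_obs()["time_s"])
    ims.append(cv2.resize(cv2.convertScaleAbs(im,alpha=1.5,beta=20),None,fx=1.5,fy=1.5))
hand.move_gripper(.085)
cv2.imwrite("pics/fing.png",np.vstack([np.hstack(ims[:2]),np.hstack(ims[2:])]))
V=np.array(r["view"]);o=get_obs()
print((V@np.append(o["position"],1)).round(4), (V[:3,:3]@[0,0,-1]).round(4),o["time_s"])
```

```text
0.085 0.08472186856527515 5.1167
0.062 0.06200323930806963 5.525
0.04 0.04021038724063392 5.9167
0.0 3.0530909387830454e-05 6.4333
[-3.000e-04  3.180e-02  1.383e-01  1.000e+00] [ 5.000e-04 -2.681e-01  9.634e-01] 7.2167
```

View pics/fing.png

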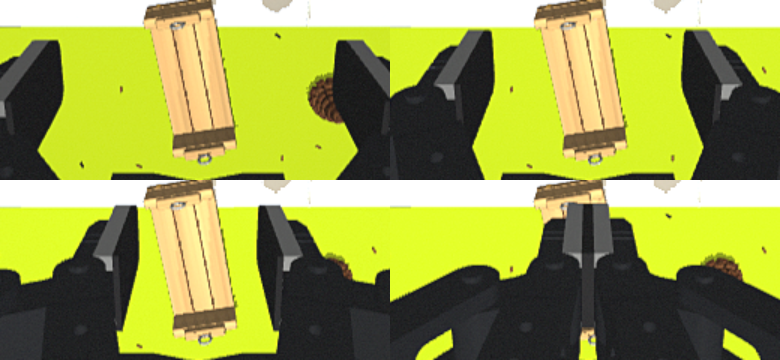

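```bash
cat >> h.py <<'E'
from workcell import bot,hand,get_obs,vision
def st(m):
    o=get_obs(); print(m,"t",round(o["time_s"],1),"w",round(o["gripper_width"],4),"F",np.round(o["wrist_force"],1),"p",np.round(o["position"],4))
def snap(n,cam="wrist"):
    r=vision.read_camera(cam); cv2.imwrite(f"pics/{n}.png",cv2.cvtColor(r["frame"],cv2.COLOR_RGB2BGR)); np.save(n+".npy",P(r))
def pick(x,y,z,psi,op=.085,F=40,up=.16):
    hand.move_gripper(op,F)
    q=quat(psi); bot.reach(np.array([x,y,.12]),q)
    bot.servo_line(np.array([x,y,z]),velocity=.12); st("down")
    hand.move_gripper(.0,F); st("grip")
    bot.servo_line(np.array([x,y,up]),velocity=.15); st("lift")
E
python3 - <<'E'
from h import *
d=np.deg2rad
pick(.4505,-.360,.0205,d(39-90))
snap("log_held")
E
```

```text
down t 10.4 w 0.0851 F [-0.8 -0.1  0.6] p [ 0.4509 -0.3603  0.0211]
grip t 10.9 w 0.0391 F [-0.7  0.9  5.9] p [ 0.4508 -0.3602  0.0211]
lift t 12.0 w 0.0389 F [-0.  -0.8 -0.4] p [ 0.4499 -0.3596  0.159 ]
```

View pics/log_held.png

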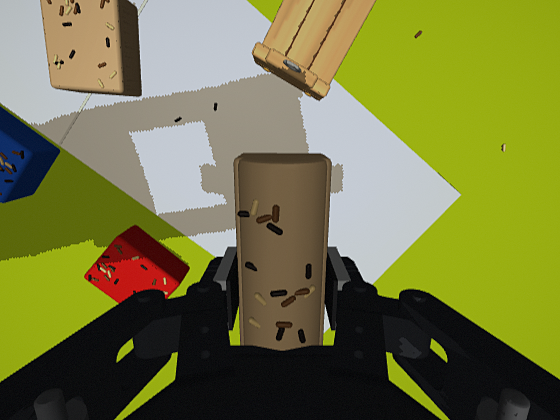

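```bash
cat >> h.py <<'E'
def carry(x,y,psi,z=.16):
    bot.reach(np.array([x,y,z]),quat(psi)); st("above")
def lower(x,y,z,op):
    bot.servo_line(np.array([x,y,z+.012]),velocity=.12)
    bot.servo_line(np.array([x,y,z]),velocity=.03); bot.dwell(.2); st("placed")
    hand.move_gripper(op); st("released")
    bot.servo_line(np.array([x,y,.16]),velocity=.15)
E
python3 - <<'E'
from h import *
d=np.deg2rad
carry(.6055,-.2855,d(10.2-90))
snap("log_above");
E
```

```text
above t 12.8 w 0.0391 F [ 0.  -0.1 -2.2] p [ 0.6049 -0.2851  0.1588]
```

View pics/log_above.png

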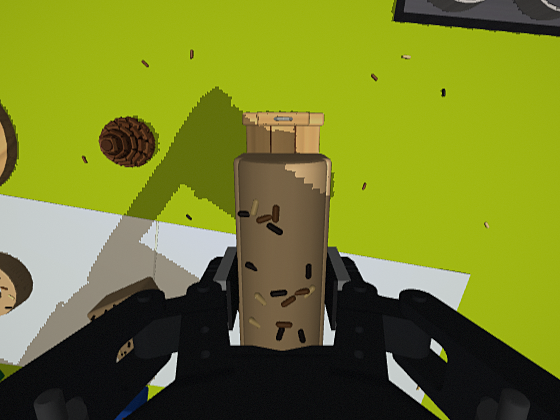

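```bash
python3 - <<'E'
from h import *
d=np.deg2rad
lower(.6055,-.2855,.0322,.075)
pick(.4563,-.1645,.018,d(36-90))
snap("blk_held")
carry(.6136,.277,d(26.6-90))
snap("blk_above"); snap("scene1","scene")
from crop import crop
import subprocess
E
python3 -c "
import cv2,numpy as np
a=[cv2.imread(f'pics/{n}.png') for n in('blk_held','blk_above')]
cv2.imwrite('pics/m1.png',cv2.resize(np.hstack(a),(800,300)))"
```

```text
placed t 14.7 w 0.0392 F [-2.8  2.2  7.9] p [ 0.6057 -0.2856  0.033 ]
released t 15.1 w 0.0747 F [0.5 0.2 1. ] p [ 0.6055 -0.2855  0.032 ]
down t 18.2 w 0.0852 F [0.5 0.5 0.1] p [ 0.4568 -0.1647  0.0184]
grip t 18.6 w 0.0554 F [-0.5 -0.1  5.6] p [ 0.4568 -0.1647  0.0188]
lift t 19.7 w 0.0554 F [ 0.   1.  -1.2] p [ 0.4557 -0.1643  0.1592]
above t 21.4 w 0.0555 F [ 0.3 -0.8 -0.5] p [0.6136 0.2759 0.1599]
```

View pics/m1.png

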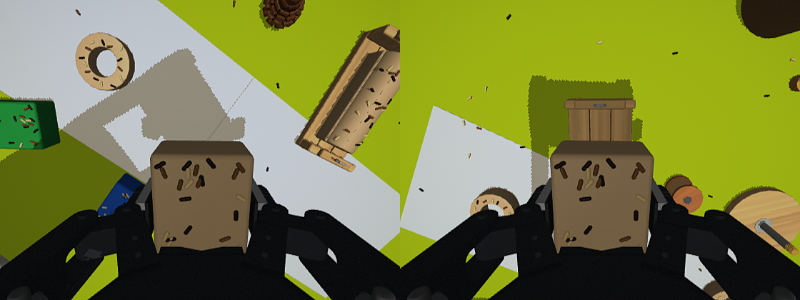

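View pics/blk_above.png

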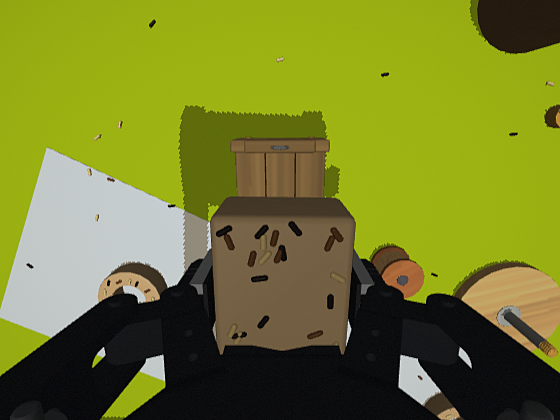

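View pics/scene1.png

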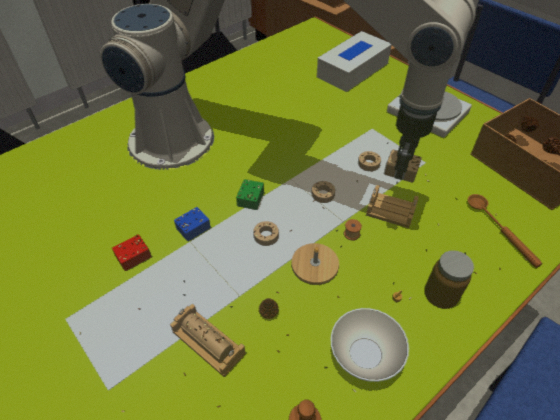

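Run:
```python
from h import *
d=np.deg2rad
lower(.6136,.277,.0302,.082)
pick(.4595,.1855,.0155,d(-90),F=30)
snap("r2_held")
carry(.6088,.0143,d(-90))
snap("r2_above")
```

```text
placed t 23.4 w 0.0552 F [-2.3 -1.2  7.8] p [0.6136 0.2771 0.0308]
released t 23.8 w 0.0819 F [ 0.7  0.9 -0.1] p [0.6135 0.277  0.03  ]
down t 26.8 w 0.085 F [0.8 0.1 0.2] p [0.46   0.1857 0.0159]
grip t 27.2 w 0.0616 F [-2.3 -0.   9.8] p [0.46   0.1857 0.0166]
lift t 28.3 w 0.0615 F [-0.2 -0.3 -0.7] p [0.4589 0.1853 0.1593]
above t 29.3 w 0.0618 F [-0.5 -0.4 -0.7] p [0.6078 0.0151 0.1594]
```

View pics/r2_above.png

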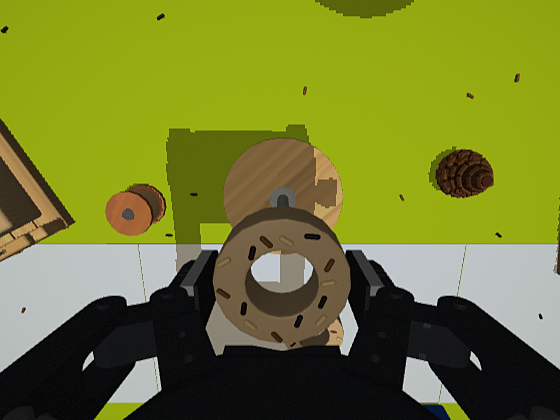

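```bash
python3 -c "
from crop import *
crop('r2_above',200,120,180,140,4,'cr2',1.5)"
```

```text
(no output)
```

View pics/cr2.png

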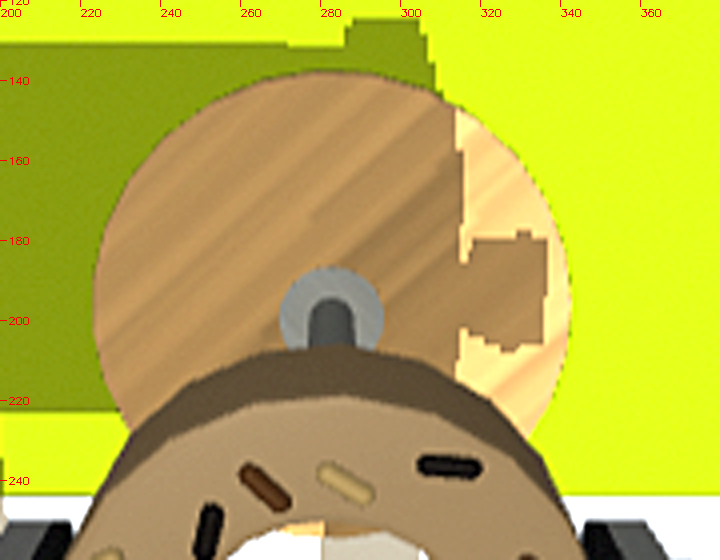

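```bash
python3 - <<'E'
from h import *
d=np.deg2rad
lower(.6095,.0142,.0300,.085)
pick(.4675,-.0185,.0155,d(-90),F=30)
snap("r1_held")
carry(.6095,.0142,d(-90))
snap("r1_above")
E
python3 -c "
from crop import *
crop('r1_above',180,120,200,150,4,'cr1',1.5)"
```

```text
placed t 31.2 w 0.0611 F [-3.2 -0.6  9.3] p [0.6096 0.0142 0.0307]
released t 31.6 w 0.0851 F [-0.3 -0.1 -0.7] p [0.6093 0.0142 0.0297]
down t 34.5 w 0.085 F [ 0.4  0.2 -0.7] p [ 0.4681 -0.0185  0.0159]
grip t 34.8 w 0.0596 F [ 0.7 -0.2  7.7] p [ 0.4681 -0.0186  0.0164]
lift t 35.9 w 0.0599 F [0.2 0.5 0.8] p [ 0.4669 -0.0185  0.1593]
above t 36.6 w 0.0599 F [-0.7  0.5  0.7] p [0.6088 0.0143 0.1586]
```

View pics/r1_above.png

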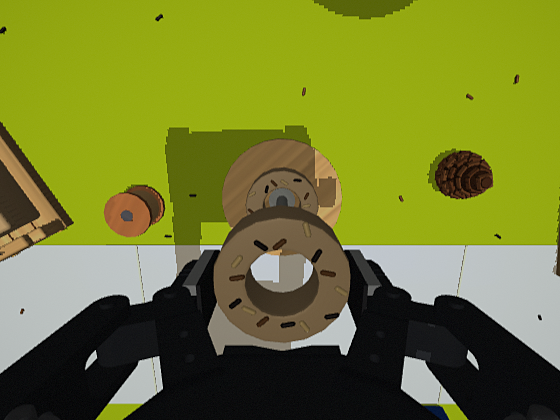

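View pics/r1_held.png

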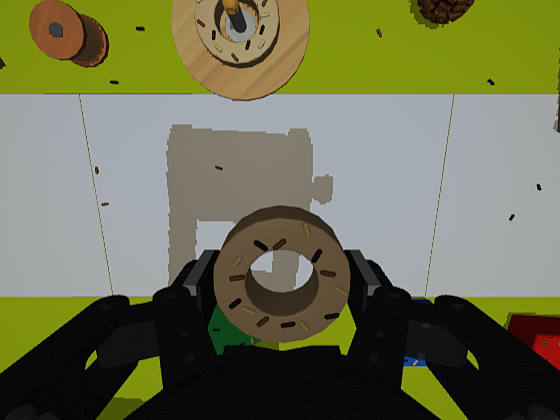

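```bash
python3 - <<'E'
from h import *
d=np.deg2rad
lower(.6100,.0142,.0519,.085)
bot.reach(np.array([.45,.1,.3]),quat(-np.pi/2)); bot.dwell(.3)
snap("endw"); snap("endtop","top"); snap("endscene","scene"); st("end")
E
python3 -c "
from crop import *
crop('endtop',100,120,200,150,4,'et1',1.6)
crop('endtop',300,120,160,150,4,'et2',1.6)
crop('endscene',160,140,270,230,3,'es')"
```

```text
placed t 38.4 w 0.0602 F [-1.2 -0.4  6.5] p [0.6102 0.0143 0.0523]
released t 38.7 w 0.0852 F [0.6 0.3 0.4] p [0.6099 0.0142 0.0517]
end t 41.0 w 0.0847 F [-0.2  0.5 -0.1] p [0.4501 0.0998 0.2997]
```

View pics/et1.png

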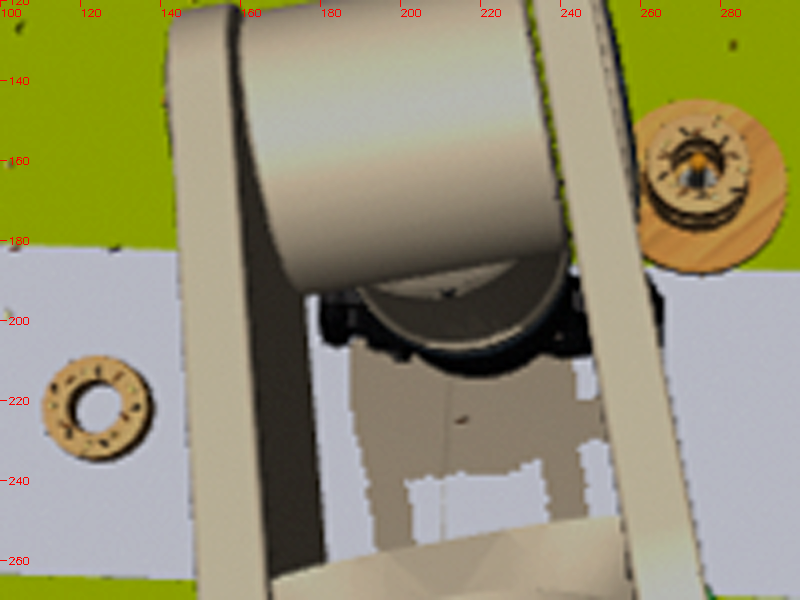

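View pics/et2.png

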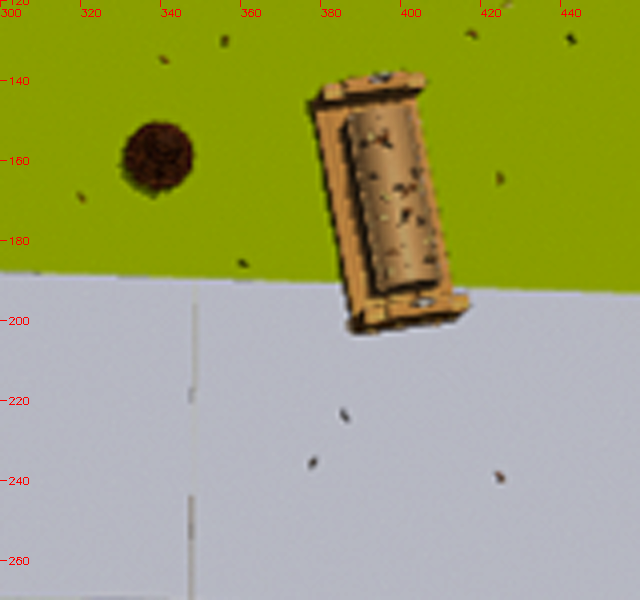

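View pics/es.png

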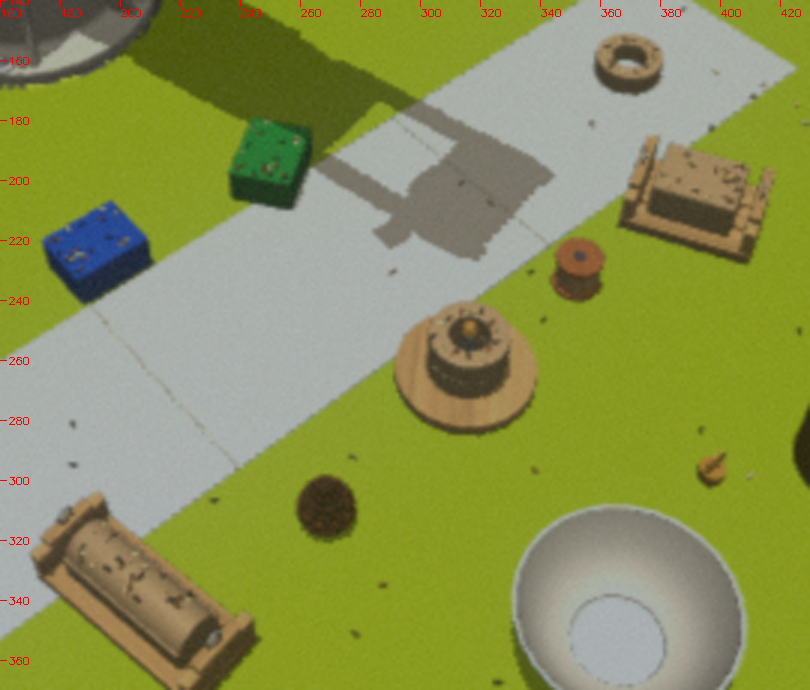

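View pics/endw.png

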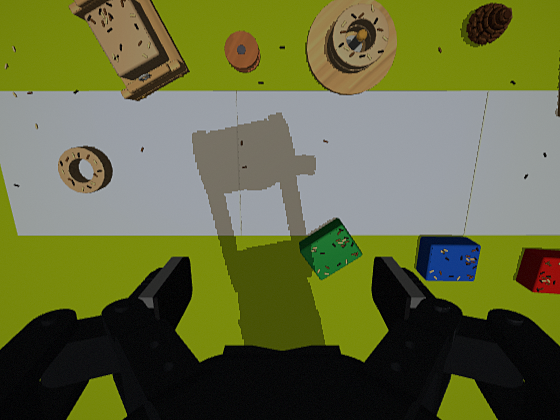

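Run:
```python
from h import *
Pt=np.load("endtop.npy");Ps=np.load("endscene.npy")
# top ring top face centre, top (274.3,161.0); scene crop (468,343)/3+(160,140)
a,b=(274.3,161.0),(160+468/3,140+343/3)
print("ring top",tri(Pt,a,Ps,b).round(4),plane(Pt,a,.058),plane(Ps,b,.058))
# block top-face corners in scene crop
q=np.array([plane(Ps,(160+u/3,140+v/3),.048) for u,v in[(670,145),(747,163),(738,210),(654,190)]]);print("block",q.mean(0))
# loaf upper end edges in top, z~.045
q=np.array([plane(Pt,u,.045) for u in[(391.5,148),(403,190.5)]]);print("loaf",q,q.mean(0))
```

```text
ring top [0.6123 0.0127 0.0475] [0.60903741 0.01239014] [0.61749356 0.00732725]
block [0.61635779 0.27567224]
loaf [[ 0.65580409 -0.26868805]
 [ 0.55171172 -0.29536109]] [ 0.6037579  -0.28202457]
```

```bash
python3 -c "
from workcell import hand_in,get_obs
print(get_obs()['time_s']); hand_in()"
```

```text
40.975
the job is handed in; nothing more can be done
```

I handed the job in at about 41 s of the 102 s allowed. The loaf and block cakes are in their feeders and two ring cakes are on the spindle. The third ring lies where it started on the table, about 0.38 m from the spindle. The pine cone, spool and coloured look-alikes look to be where they started.

**Last checks:**
- **Loaf and block:** the final pictures show both lying flat between their end boards. The loaf measured about 4 mm off the feeder's centre and the block about 3 mm; 12 mm is allowed.
- **Ring stack:** the tool's set-down heights for the two rings were 21.6 mm apart, which fits 22 mm rings. The brass thread is clear above the stack. The top camera puts the upper ring about 2 mm from the spindle's axis.
- **Disagreement:** reading the top ring's centre from the scene camera put it about 10 mm off the axis, and combining both cameras gave its top at 47 mm instead of 58 mm. I put this down to a rough pixel reading on a small ellipse. I trusted the set-down height and the top camera instead and did not measure it again.

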